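# Rock the vial sorter's gate and feed two vials to the outer chute

## Task

The seesaw gate of the vial sorter is set to the inner chute, under the feed shelf: press its raised outer end down with the fingertips until the gate is fully over. Then push the two vials that lie on the feed shelf over the shelf's edge with the fingers, so that they roll across the gate by themselves into the outer chute and stay there; do not lift or carry a vial or touch it once it is on the gate. Leave the gate set to the outer chute, and everything else where it stands.

Things in the scene. Friction and masses are not known exactly. Their poses are not given: they have to be found in the camera images.
- sorter: Vial sorter, bolted to the table. Origin: on the table under the gate's pivot; y runs along the sorter, x across it (away from the robot at yaw 0), z up; yaw within 0.3 rad of 0. Base 150 x 500 x 12 mm. Feed shelf at y = 105 to 260 mm, gate at y = -100 to 100 mm, outer chute on the -y side, inner chute on the +y side under the feed shelf.
- gate (a joint): Angle (rad) of the seesaw gate, a 200 mm long steel plate pivoted at its middle about the sorter's x, 105 mm high. 0 = level, stops at -0.2 and +0.2. Negative (start: -0.2 to -0.08): end by the shelf down, vials go to the inner chute. Positive: outer (-y) end down, vials go to the outer chute. Stiff, stays where left: about 3 N on an end turns it, a vial does not.
- gate_outer_end (a point): Point on the gate's upper face (6 mm above the pivot axis), mid-width, 85 mm from the pivot, at the outer end (-y): press here to rock the gate. Moves with the gate, about 94 mm high when fully down. The face is 96 mm wide between rims 12 mm high.
- gate_near_end (a point): Point on the gate's upper face, mid-width, 85 mm from the pivot, at the end beside the feed shelf (+y). Moves with the gate.
- shelf_edge (a point): Middle of the edge of the white feed shelf beside the gate, on its upper face, 137 mm high. The shelf is level and runs 155 mm from here to +y, 88 mm wide between rails 12 mm high (104 mm over them), open at both ends. Vials are pushed off here, towards -y; the gate's raised end lies 6 mm lower.
- outer_chute (a point): Middle of the outer chute's floor, a grey trough open above, 102 mm wide inside, falling outwards (-y) at 0.25 rad from under the gate to a stop wall 40 mm high at about y = -203 mm of the sorter.
- vial_a_center (a point): Centre of a capped amber glass vial, 75 mm long, 23 mm across, about 30 g, lying on the feed shelf across it (along the sorter's x), 22 to 35 mm from the edge over the gate. Rolls freely. Only its position matters.
- vial_b_center (a point): Centre of a second, equal vial lying on the feed shelf behind the first, 65 to 95 mm from that edge. Pushing it rolls the first ahead of it. Only its position matters.
- vial_a: The same vial as vial_a_center (same origin; its own x axis runs along the vial).
- vial_b: The same vial as vial_b_center (same origin; its own x axis runs along the vial).
- spare_vial: amber glass vial with crimp cap, 75 mm tall, 23 mm across, standing UPRIGHT on the table on the robot's side of the sorter; bystander. Origin: centre of its underside
- cap_jar: glass jar with white lid, 52 mm across, 65 mm tall, on the table on the far side of the sorter; bystander. Origin: centre of its underside
- dish: white ceramic dish 70 mm across, 22 mm tall, on the table on the far side of the sorter; bystander. Origin: centre of its underside
- tip_box: blue box 120 x 85 x 55 mm tall on the right of the table; bystander. Origin: centre of its underside
- solvent: solvent bottle with blue cap, 72 mm across, 170 mm tall, far right; bystander. Origin: centre of its underside
- beaker: glass beaker 68 mm across, 85 mm tall, far left; bystander. Origin: centre of its underside
- spanner: steel open-end spanner 150 mm long lying on the left; bystander
Not all that is in view belongs to the job. What is shaped like the vial_b but blue or pink is not meant.

How it is judged:
On the way, in this order (a step that is already met when the one before it is completed fails the run):
1. the gate is rocked fully over to the outer chute (joint above 0.17) with both vials still on the feed shelf (value of joint gate above 0.17 rad and height (world z) of each of vial_a_center, vial_b_center above 0.14 m and y of each of vial_a_center, vial_b_center in the frame of sorter above 0.105 m), for 0.2 s.
2. both vials have rolled into the outer chute (y of vial_a_center in the frame of sorter between -0.215 and -0.115 m and x of vial_a_center in the frame of sorter between -0.05 and 0.05 m and height (world z) of each of vial_a_center, vial_b_center below 0.105 m and y of vial_b_center in the frame of sorter between -0.215 and -0.115 m and x of vial_b_center in the frame of sorter between -0.05 and 0.05 m), for 0.2 s.
At the end, for the whole second after the job is handed in: Both vials lie at rest (under 0.03 m/s) in the outer chute, beyond the gate's outer end (centres 115 to 215 mm from the pivot along the sorter's -y, within 50 mm of its middle line, below 105 mm), and the gate is still over to that side (joint above 0.17 rad) (all of step 2 and value of joint gate above 0.17 rad and linear speed of each of vial_a, vial_b below 0.03 m/s); the robot touches nothing.
It fails at once if a vial is lifted (its centre more than about 20 mm above where it lay) (height (world z) of any of vial_a_center, vial_b_center above 0.168 m).
It fails at once if a vial is touched by the robot once it is well onto the gate or in a chute ((contact force between the arm and vial_a above 0.3 N and y of vial_a_center in the frame of sorter below 0.055 m) or (contact force between the arm and vial_b above 0.3 N and y of vial_b_center in the frame of sorter below 0.055 m) or (contact force between the fingers and vial_a above 0.3 N and y of vial_a_center in the frame of sorter below 0.055 m) or (contact force between the fingers and vial_b above 0.3 N and y of vial_b_center in the frame of sorter below 0.055 m)).
It fails at once if a bystander is moved more than 20 mm (distance of any of spare_vial, cap_jar, dish, tip_box, solvent, beaker, spanner from where it was at the start of the episode above 0.02 m).
It also fails if it takes over 48 s, if anything falls off the work surface, if the arm or the gripper's body presses on something with over 40 N, if the wrist force passes 120 N, or if a joint passes its speed limit or range.

## Robot

A 7-joint arm with a two-finger parallel gripper is mounted at the origin on the work surface. World frame = base frame: x ahead of the robot, y to its left, z up, the work surface at z = 0. Lengths are in m, angles in rad, forces in N, time in s.
With the tool pointing down it reaches from about 0.425 to 0.875 m from the base axis. Payload 8.4 kg.
Tool frame: the origin (TCP) lies at the very end of the fingers, on their centre line; the grasp point (between the pads) lies 19 mm behind it; z points along the fingers, y is the line along which they close (so a half turn about z gives the same grasp; the last joint's range is limited). The gripper opens to 85 mm and grips with 20 to 120 N. Pads are 22 mm wide; open, the fingers measure 114 mm over their backs; the gripper's body (76 mm by 85 mm) begins 54 mm behind the grasp point. The pads swing forward as they close: fully open they stand 13 mm farther back than shut.
Start: joints at [-1.353, 0.333, 0.04, 1.465, -0.013, 1.343, -0.059], TCP at [0.202, 0.618, 0.231] pointing down, gripper open.
Joint ranges: [-2.58, 2.58], [-0.38, 2.09], [-1.3, 1.39], [0.25, 2.4], [-1.5, 4.64], [0.08, 2.09], [-2.65, 2.65]. Speed limits (rad/s): [2.22, 2.22, 2.79, 2.79, 3.14, 3.14, 3.14].

## Interface

Orientations are given as [roll, pitch, yaw] about the fixed x, y, z axes, in that order (R = Rz(yaw) Ry(pitch) Rx(roll)).
In Python, from bench import arm gives the robot as it stands. The module is installed in compiled form; this text tells all that it offers.
- The arm moves only by the tool drive_tool, never from a script. Its argument "increments" is a list of rows, each a list of 6 numbers: the shift along the tool's x, y, z normalised to -1 to 1, where 1 is 0.4 m, then the turn, a rotation vector about the tool's x, y, z normalised to -1 to 1, where 1 is 90 degrees. In form: [[tx, ty, tz, wx, wy, wz], ...]. A call has exactly 5 rows; each row shifts and turns the commanded pose from where the row before left it, along the tool's axes as they then stand; what a row does not reach is not made up. A row lasts 1/12 s, in which the tool goes at most 41.7 mm and 7.16 degrees, less where a joint would pass 70% of its speed; a pose out of reach is approached as far as the arm can. A call with a number of a shift or a turn outside -1 to 1 is refused whole. A call with a gripper value outside its range is refused whole. "fingers" is the opening, from 0 (shut) to 1 (fully open), set as the call begins (left out, the last holds). The fingers move at their own pace and stop on an object; "grip_force" is the grip in N (left out, the last holds). Time passes only in rows, so rows that do not move let the fingers close, or fill a call up. It gives the time, the measured TCP pose, the force, the opening and the grip force at its end, in the units of the state.
- arm.read_state(): the state, without advancing time (a new reading comes with each control period).
- arm.capture(name): name is "scene" or "side" or "wrist"; returns a dict with "color" (384x512x3 uint8, red, green, blue), "K" (3x3 intrinsics, pixels), "cam_to_world" (4x4, takes a point from camera to world coordinates). Camera axes: x right, y up, looking along -z (the intrinsics and any distortion apply to the point x, -y, -z); pixel columns grow to the right and rows downward; lengths in m; the calibration is good to about 2 mm. A picture is of the moment at which its call begins. There is no depth.
- arm.sign_off(): hands the job in; it is judged then, once.
The state is a dict: "time": time; "q": joint angles; "dq": joint speeds; "effort": joint torques, N m; "tool_pos": TCP position; "ee_rot": TCP orientation; "wrist_force": force on the tool from outside, world axes, zero at the start; "wrist_torque": the same for the moment, N m; "width": finger opening in m; "gripper_force": force on a finger pad.
Only numpy, scipy, OpenCV 4.12 (cv2) and the standard library are available. Lean on these libraries where they do the work, as an engineer would, in place of code of your own. Each camera call takes 0.05 s, during which the arm holds its last target. There are 200 camera calls.

## Working session

There is one attempt and no reset: what is moved stays moved. The work goes in short steps, Python scripts to look and compute and a tool call to move; the robot and the scene stay as the last step left them, time stands still between calls to the robot, and variables do not carry over. Pictures are saved under pics/ and viewed, at most 10 in all, crops included, and the job is handed in when it is done.

Besides the shell and the picture viewer there is one more tool, called after "Call:" by a JSON object that holds its "method" and its "body". drive_tool: Moves the arm, as the interface text tells. Its arguments: {"type":"object","properties":{"increments":{"type":"array"},"fingers":{"type":"number"},"grip_force":{"type":"number"}},"required":["increments"]}

```bash
mkdir -p pics; cat > h.py <<'E'
import numpy as np, cv2
from bench import arm
def cap(n,f):
    c=arm.capture(n); cv2.imwrite(f'pics/{f}.png',c['color'][:,:,::-1]); np.savez(f'pics/{f}.npz',**c); return c
def ray(c,u,v):
    K=c['K'];T=c['cam_to_world']
    d=np.linalg.inv(K)@[u,v,1]; d=T[:3,:3]@(d*[1,-1,-1]); return T[:3,3],d
def plane(c,u,v,z):
    o,d=ray(c,u,v); return o+d*(z-o[2])/d[2]
def proj(c,p):
    T=c['cam_to_world'];q=T[:3,:3].T@(np.array(p)-T[:3,3]);q=q*[1,-1,-1];w=c['K']@q;return w[:2]/w[2]
E
python3 - <<'E'
from h import *
a=cap('scene','s0');b=cap('side','d0')
cv2.imwrite('pics/both.png',np.vstack([a['color'],b['color']])[:,:,::-1][:, :])
print(arm.read_state()); print(a['cam_to_world'],b['cam_to_world'],a['K'],[k for k in a])
E
```

```text
{'time': 0.1, 'q': array([-1.35320336,  0.33385145,  0.03987395,  1.4661586 , -0.01339437,
        1.34326307, -0.0584989 ]), 'dq': array([-0.0004484 , -0.00109039,  0.0014539 , -0.00119888, -0.00027713,
       -0.00254785,  0.00090946]), 'effort': array([ 4.62193377e-03, -6.60020328e+01,  1.37069162e+00, -4.06473756e+01,
        1.72428356e-02,  8.96713114e-03, -6.34481694e-05]), 'tool_pos': array([0.20239216, 0.61727865, 0.23051481]), 'ee_rot': array([-3.14018166e+00,  1.00810159e-04,  2.82478624e+00]), 'wrist_force': array([-0.38215333,  0.0348764 ,  0.49089585]), 'wrist_torque': array([-0.01761062, -0.01959402,  0.00284312]), 'gripper_force': 0.0, 'width': 0.08520841459169368}
[[-0.76201688 -0.49871991  0.4130481   1.06645746]
 [ 0.64736007 -0.60242932  0.46690883  0.60335884]
 [ 0.01597556  0.62318326  0.78191266  1.06220104]
 [ 0.          0.          0.          1.        ]] [[ 0.96868748  0.14351916 -0.20260013  0.35258718]
 [-0.24827349  0.56715256 -0.78530138 -0.78147142]
 [ 0.00219938  0.81101185  0.58502559  0.71982418]
 [ 0.          0.          0.          1.        ]] [[349.14456537   0.         254.01233594]
 [  0.         349.14456537 190.15934641]
 [  0.           0.           1.        ]] ['color', 'K', 'cam_to_world']
```

View pics/s0.png

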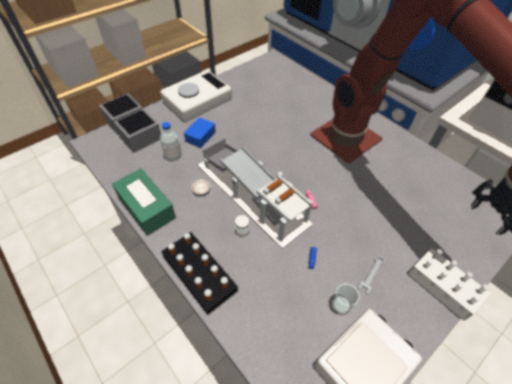

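View pics/d0.png

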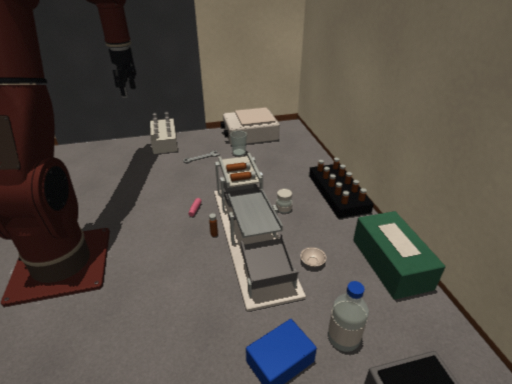

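Both views show the sorter: shelf with two amber vials (scene ~(275,190), side ~(238,172)) and the gate on the -y side. The spare vial stands at side (213,225). I'll zoom in on both.

```bash
python3 - <<'E'
from h import *
s=cv2.imread('pics/s0.png')[130:250,190:330]; d=cv2.imread('pics/d0.png')[145:310,190:310]
s=cv2.resize(s,None,fx=3,fy=3,interpolation=cv2.INTER_CUBIC);d=cv2.resize(d,None,fx=3,fy=3,interpolation=cv2.INTER_CUBIC)
H=max(s.shape[0],d.shape[0]);o=np.zeros((H,s.shape[1]+d.shape[1],3),np.uint8);o[:s.shape[0],:s.shape[1]]=s;o[:d.shape[0],s.shape[1]:]=d
cv2.imwrite('pics/z.png',o);print(o.shape)
for n in('s0','d0'):
    c=dict(np.load(f'pics/{n}.npz'));h=cv2.cvtColor(c['color'],cv2.COLOR_RGB2HSV)
    m=cv2.inRange(h,(3,130,60),(16,255,230))
    k,l,st,ce=cv2.connectedComponentsWithStats(m)
    for i in range(1,k):
        if st[i,4]>12 and 190<ce[i][0]<330 and 130<ce[i][1]<310: print(n,st[i],ce[i].round(1),plane(c,*ce[i],0.1485).round(4))
E
```

```text
(495, 780, 3)
s0 [269 180  13  10  61] [274.8 184.4] [0.5131 0.0838 0.1485]
s0 [280 189  13  11  62] [286.4 194. ] [0.5116 0.1389 0.1485]
s0 [194 250   6   4  15] [196.6 251.7] [0.8624 0.1262 0.1485]
s0 [203 261   6   4  15] [205.6 262.7] [0.8626 0.1717 0.1485]
s0 [212 273   6   3  15] [214.7 273.9] [0.8632 0.2162 0.1485]
s0 [196 284   6   4  15] [198.9 285.7] [0.9168 0.2166 0.1485]
s0 [222 284   6   4  15] [224.7 285.7] [0.8629 0.2619 0.1485]
s0 [206 297   6   3  13] [208.8 298.1] [0.9165 0.2624 0.1485]
d0 [227 163  19   7  93] [235.8 165.8] [0.52   0.1436 0.1485]
d0 [231 172  20   7 104] [240.4 175. ] [0.5228 0.0887 0.1485]
d0 [210 220   6   3  13] [212.6 221.2] [ 0.4114 -0.102   0.1485]
```

View pics/z.png

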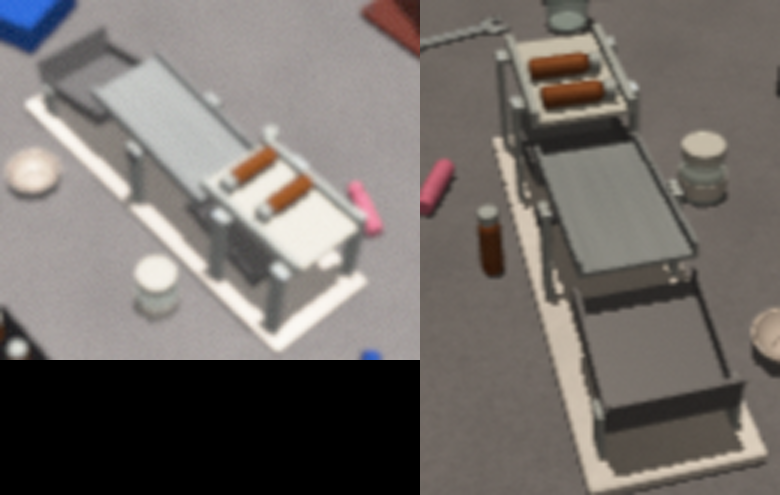

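The zoom shows the base's white outline, the shelf with both vials (caps on the +x end), and the gate with its outer end raised. I'll fit the sorter pose from the base corners.

```bash
cat > fit.py <<'E'
from h import *
from scipy.optimize import least_squares
s=dict(np.load('pics/s0.npz'));d=dict(np.load('pics/d0.npz'))
P=[(s,25,103,.075,-.25),(s,278,350,.075,.25),(s,366,283,-.075,.25),(d,592-420,490,-.075,-.25),(d,765-420,455,.075,-.25)]
W=[];L=[]
for c,u,v,x,y in P:
    o=(190,130) if c is s else (190,145)
    w=plane(c,u/3+o[0]-.33,v/3+o[1]-.33,.012);W.append(w[:2]);L.append((x,y))
W=np.array(W);L=np.array(L);print(W.round(3))
f=lambda p:(p[:2]+L@np.array([[np.cos(p[2]),np.sin(p[2])],[-np.sin(p[2]),np.cos(p[2])]])-W).ravel()
r=least_squares(f,[.5,0,0]);p=r.x;print(p.round(4),f(p).reshape(-1,2).round(4))
R=np.array([[np.cos(p[2]),-np.sin(p[2])],[np.sin(p[2]),np.cos(p[2])]])
for n,x,y in [('outer_end',0,-.085),('edge',0,.105),('shelfend',0,.26),('chute',0,-.2)]: print(n,(p[:2]+R@[x,y]).round(4))
for n,w in [('A s',(.5131,.0838)),('A d',(.5228,.0887)),('B s',(.5116,.1389)),('B d',(.52,.1436))]: print(n,(R.T@(np.array(w)-p[:2])).round(4))
E
python3 fit.py
```

```text
[[ 0.599 -0.273]
 [ 0.596  0.225]
 [ 0.453  0.226]
 [ 0.458 -0.273]
 [ 0.601 -0.275]]
[ 0.5262 -0.0243  0.0056] [[ 0.0032 -0.0005]
 [ 0.0038  0.0013]
 [-0.0031 -0.0008]
 [-0.005  -0.0013]
 [ 0.0012  0.0015]]
outer_end [ 0.5266 -0.1093]
edge [0.5256 0.0807]
shelfend [0.5247 0.2357]
chute [ 0.5273 -0.2243]
A s [-0.0125  0.1082]
A d [-0.0027  0.113 ]
B s [-0.0137  0.1633]
B d [-0.0052  0.1679]
```

```bash
cat >> fit.py <<'E'
p0=p[:2]-R@[0,.02]
G=-.15
pts={'e1':(-.044,.105,.137),'e2':(.044,.105,.137),'f1':(-.044,.26,.137),'f2':(.044,.26,.137),
'w1':(-.051,-.203,.06),'w2':(.051,-.203,.06)}
for n,y in(('g',-.1),('h',.1)):
  for x in(-.048,.048): pts[n+str(x)]=(x,y*np.cos(G)-.006*np.sin(G),.105+y*np.sin(G)+.006*np.cos(G))
ims=[]
for c,o,(w,h) in((s,(190,130),(140,120)),(d,(190,145),(120,165))):
    im=cv2.resize(c['color'][o[1]:o[1]+h,o[0]:o[0]+w,::-1],None,fx=3.2,fy=3.2,interpolation=cv2.INTER_CUBIC)
    for q in pts.values():
        u=(proj(c,[*(p0+R@q[:2]),q[2]])-o+.5)*3.2
        cv2.drawMarker(im,tuple(int(t) for t in u),(0,255,0),cv2.MARKER_CROSS,9,1)
    ims.append(im)
H=max(i.shape[0] for i in ims)
cv2.imwrite('pics/ov.png',np.hstack([np.pad(i,((0,H-i.shape[0]),(0,0),(0,0))) for i in ims]))
E
python3 fit.py >/dev/null
```

```text
(no output)
```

View pics/ov.png

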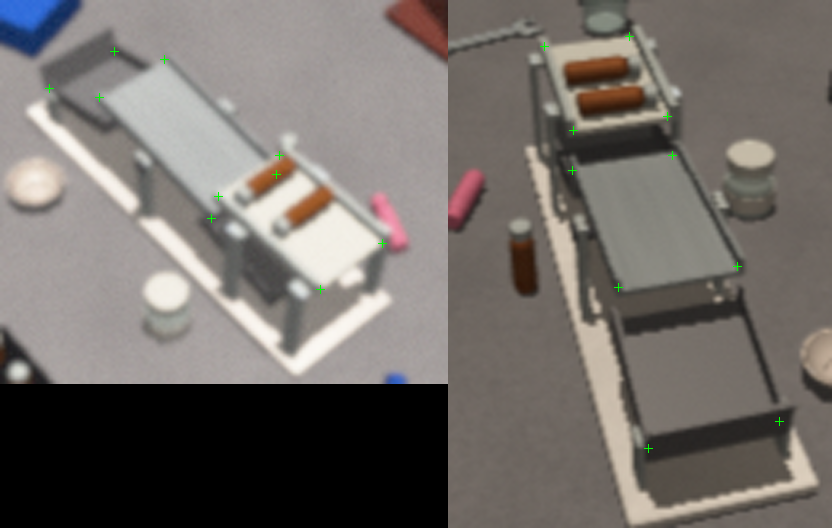

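Overlay (with the base shifted 20 mm along +y) matches the shelf edge at side (573,130)/(668,117), gate corners and chute wall. Vials then sit at y = 0.132 and 0.187, within the given ranges. Sorter is at about (0.526, -0.044), yaw 0.006. I'll turn the tool and shut the fingers.

Call:
{"method": "drive_tool", "body": {"increments": [[0,0,0,0,0,0.079],[0,0,0,0,0,0.079],[0,0,0,0,0,0.079],[0,0,0,0,0,0.079],[0,0,0,0,0,0.079]], "fingers": 0}}

```text
time: 0.52
tool_pos: [0.2024, 0.6174, 0.2308]
ee_rot: [-3.141, 0.001, 2.198]
wrist_force: [-0.1, -0.7, -1.4]
width: 0.0256
gripper_force: 0.0
```

Call:
{"method": "drive_tool", "body": {"increments": [[0,0,0,0,0,0.079],[0,0,0,0,0,0.079],[0,0,0,0,0,0.079],[0,0,0,0,0,0.079],[0,0,0,0,0,0.079]]}}

```text
time: 0.93
tool_pos: [0.2024, 0.6174, 0.2308]
ee_rot: [-3.141, 0.001, 1.578]
wrist_force: [-1.2, -1.1, 0.1]
width: 0.0001
gripper_force: 0.0
```

Call:
{"method": "drive_tool", "body": {"increments": [[-0.07,0.07,0,0,0,0],[-0.07,0.07,0,0,0,0],[-0.07,0.07,0,0,0,0],[-0.07,0.07,0,0,0,0],[-0.07,0.07,0,0,0,0]]}}

```text
time: 1.35
tool_pos: [0.3453, 0.4778, 0.231]
ee_rot: [-3.141, 0.0, 1.584]
wrist_force: [-0.1, 1.0, -0.0]
width: 0.0001
gripper_force: 0.0
```

Call:
{"method": "drive_tool", "body": {"increments": [[-0.07,0.07,0,0,0,0],[-0.07,0.07,0,0,0,0],[-0.07,0.07,0,0,0,0],[-0.07,0.07,0,0,0,0],[-0.07,0.07,0,0,0,0]]}}

```text
time: 1.77
tool_pos: [0.487, 0.3396, 0.2312]
ee_rot: [-3.141, 0.0, 1.584]
wrist_force: [0.9, 1.5, 0.4]
width: 0.0003
gripper_force: 0.0
```

Call:
{"method": "drive_tool", "body": {"increments": [[-0.09,0.02,0,0,0,0],[-0.09,0.02,0,0,0,0],[-0.09,0.02,0,0,0,0],[-0.09,0.02,0,0,0,0],[-0.09,0.02,0,0,0,0]]}}

```text
time: 2.18
tool_pos: [0.5284, 0.1599, 0.2311]
ee_rot: [-3.141, 0.0, 1.584]
wrist_force: [1.3, 0.7, -0.2]
width: 0.0002
gripper_force: 0.0
```

Call:
{"method": "drive_tool", "body": {"increments": [[-0.09,0,0,0,0,0],[-0.09,0,0,0,0,0],[-0.09,0,0,0,0,0],[-0.09,0,0,0,0,0],[-0.09,0,0,0,0,0]]}}

```text
time: 2.6
tool_pos: [0.5303, -0.0199, 0.2312]
ee_rot: [-3.141, -0.0, 1.584]
wrist_force: [0.7, 0.9, 0.5]
width: 0.0002
gripper_force: 0.0
```

Call:
{"method": "drive_tool", "body": {"increments": [[-0.055,-0.002,0,0,0,0],[-0.055,-0.002,0,0,0,0],[-0.055,-0.002,0,0,0,0],[-0.055,-0.002,0,0,0,0],[-0.055,-0.002,0,0,0,0]]}}

```text
time: 3.02
tool_pos: [0.5278, -0.1292, 0.2311]
ee_rot: [-3.141, -0.0, 1.584]
wrist_force: [0.2, -0.6, -0.0]
width: 0.0002
gripper_force: 0.0
```

Call:
{"method": "drive_tool", "body": {"increments": [[0,0,0.045,0,0,0],[0,0,0.045,0,0,0],[0,0,0.045,0,0,0],[0,0,0.045,0,0,0],[0,0,0.03,0,0,0]]}}

```text
time: 3.43
tool_pos: [0.5274, -0.128, 0.1455]
ee_rot: [-3.14, -0.0, 1.584]
wrist_force: [-0.4, -0.4, -0.2]
width: -0.0
gripper_force: 0.0
```

Call:
{"method": "drive_tool", "body": {"increments": [[0,0,0.013,0,0,0],[0,0,0.013,0,0,0],[0,0,0.013,0,0,0],[0,0,0.013,0,0,0],[0,0,0.013,0,0,0]]}}

```text
time: 3.85
tool_pos: [0.5287, -0.1282, 0.1215]
ee_rot: [3.141, -0.0, 1.584]
wrist_force: [-0.3, 0.2, 0.1]
width: 0.0
gripper_force: 0.0
```

Call:
{"method": "drive_tool", "body": {"increments": [[0,0,0.012,0,0,0],[0,0,0.012,0,0,0],[0,0,0.012,0,0,0],[0,0,0.012,0,0,0],[0,0,0,0,0,0]]}}

```text
time: 4.27
tool_pos: [0.5281, -0.1282, 0.1014]
ee_rot: [-3.141, 0.0, 1.584]
wrist_force: [0.9, 0.4, 0.9]
width: 0.0001
gripper_force: 0.1
```

Call:
{"method": "drive_tool", "body": {"increments": [[0,0,0.008,0,0,0],[0,0,0.005,0,0,0],[0,0,0,0,0,0],[0,0,0,0,0,0],[0,0,0,0,0,0]]}}

```text
time: 4.68
tool_pos: [0.528, -0.1279, 0.0967]
ee_rot: [-3.141, -0.0, 1.584]
wrist_force: [-0.6, -0.5, -0.2]
width: 0.0
gripper_force: 0.0
```

Call:
{"method": "drive_tool", "body": {"increments": [[0,0,0.008,0,0,0],[0,0,0.008,0,0,0],[0,0,0.004,0,0,0],[0,0,0,0,0,0],[0,0,0,0,0,0]]}}

```text
time: 5.1
tool_pos: [0.529, -0.128, 0.0939]
ee_rot: [3.14, -0.004, 1.583]
wrist_force: [-24.9, 6.6, 64.2]
width: 0.0001
gripper_force: 31.1
```

```bash
python3 - <<'E'
from h import *
a=cap('side','d1')['color'][130:310,170:330,::-1]
cv2.imwrite('pics/d1z.png',cv2.resize(a,None,fx=3.3,fy=3.3,interpolation=cv2.INTER_CUBIC))
print(arm.read_state()['wrist_force'],arm.read_state()['tool_pos'])
E
```

```text
[-25.30906069   7.35864603  64.76099549] [ 0.52904533 -0.12798905  0.09387192]
```

View pics/d1z.png

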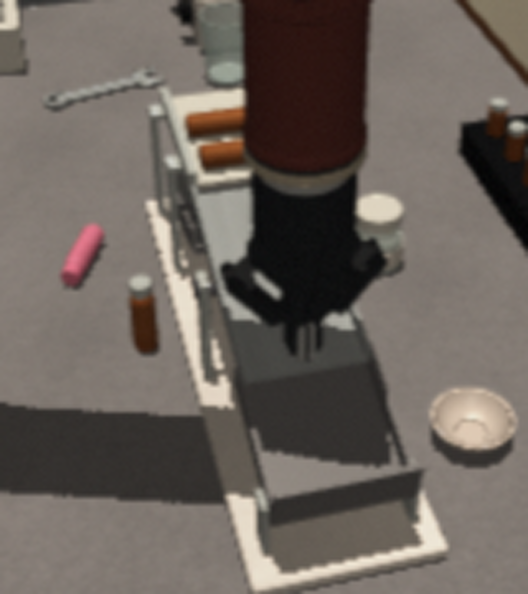

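The gate is down: TCP at 0.0939 with 64 N against the stop, the outer end low in the picture (~(300,350)), and both vials still on the shelf. I'll rise and go behind vial B.

Call:
{"method": "drive_tool", "body": {"increments": [[0,0,-0.03,0,0,0],[0,0,-0.07,0,0,0],[0,0,-0.09,0,0,0],[0,0,-0.09,0,0,0],[0,0,-0.07,0,0,0]], "fingers": 0.4}}

```text
time: 5.57
tool_pos: [0.5284, -0.1284, 0.2314]
ee_rot: [3.14, -0.0, 1.583]
wrist_force: [-0.0, 0.2, -0.1]
width: 0.0343
gripper_force: 0.0
```

Call:
{"method": "drive_tool", "body": {"increments": [[0.08,0,0,0,0,0],[0.08,0,0,0,0,0],[0.08,0,0,0,0,0],[0.08,0,0,0,0,0],[0.08,0,0,0,0,0]]}}

```text
time: 5.98
tool_pos: [0.5258, 0.0334, 0.2289]
ee_rot: [3.141, -0.001, 1.584]
wrist_force: [0.7, -0.4, -0.2]
width: 0.0345
gripper_force: 0.0
```

Call:
{"method": "drive_tool", "body": {"increments": [[0.08,0,0,0,0,0],[0.08,0,0,0,0,0],[0.08,0,0,0,0,0],[0.08,0,0,0,0,0],[0.06,0,0,0,0,0]]}}

```text
time: 6.4
tool_pos: [0.5234, 0.1871, 0.2286]
ee_rot: [-3.141, -0.001, 1.586]
wrist_force: [0.3, 1.1, -0.7]
width: 0.0339
gripper_force: 0.0
```

Call:
{"method": "drive_tool", "body": {"increments": [[0,0.005,0.024,0,0,0],[0,0,0.024,0,0,0],[0,0,0.024,0,0,0],[0,0,0.024,0,0,0],[0,0,0.024,0,0,0]]}}

```text
time: 6.82
tool_pos: [0.5261, 0.1823, 0.1798]
ee_rot: [-3.141, 0.0, 1.582]
wrist_force: [-0.7, -0.2, -0.1]
width: 0.0341
gripper_force: 0.0
```

```bash
python3 - <<'E'
from h import *
a=cap('scene','s2')['color'][110:250,180:340,::-1]; b=cap('side','d2')['color'][110:290,190:310,::-1]
a=cv2.resize(a,None,fx=2.5,fy=2.5,interpolation=cv2.INTER_CUBIC);b=cv2.resize(b,None,fx=3,fy=3,interpolation=cv2.INTER_CUBIC)
a=np.pad(a,((0,b.shape[0]-a.shape[0]),(0,0),(0,0)))
cv2.imwrite('pics/z2.png',np.hstack([a,b]))
for n in('s2','d2'):
    c=dict(np.load(f'pics/{n}.npz'));h=cv2.cvtColor(c['color'],cv2.COLOR_RGB2HSV)
    m=cv2.inRange(h,(3,130,60),(16,255,230))
    k,l,st,ce=cv2.connectedComponentsWithStats(m)
    for i in range(1,k):
        if st[i,4]>25 and 190<ce[i][0]<330 and 130<ce[i][1]<310: print(n,st[i],plane(c,*ce[i],0.1485).round(4))
E
```

```text
s2 [302 133  14  13  58] [ 0.2661 -0.0006  0.1485]
s2 [296 148  19  15  77] [0.3397 0.0543 0.1485]
s2 [269 180  13  10  68] [0.5124 0.0843 0.1485]
s2 [280 194   7   6  29] [0.5291 0.1387 0.1485]
d2 [226 162  20   8 106] [0.5189 0.145  0.1485]
d2 [230 172  21   7 115] [0.5218 0.0892 0.1485]
```

View pics/z2.png

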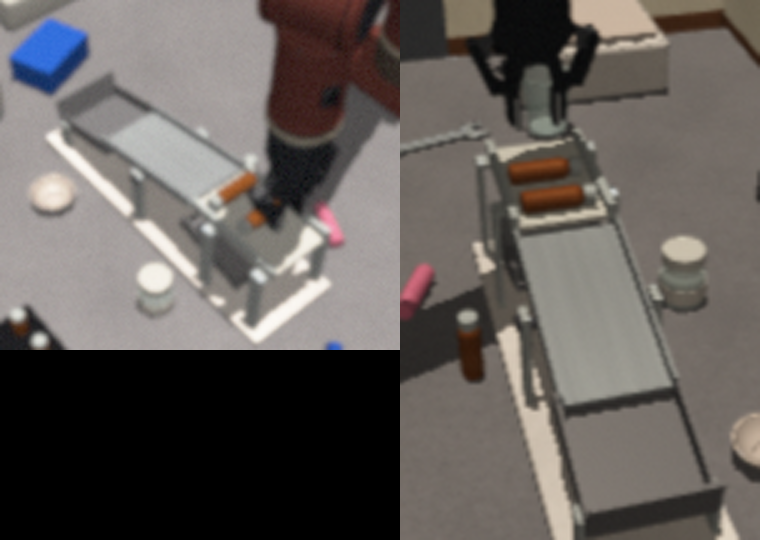

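Gate lies over to the outer chute (side crop outer end ~(625,395)), vials unmoved at world y ≈ 0.087 and 0.142, fingers behind B. Lower, checking for contact.

Call:
{"method": "drive_tool", "body": {"increments": [[0.006,0,0.022,0,0,0],[0,0,0.022,0,0,0],[0,0,0.022,0,0,0],[0,0,0.016,0,0,0],[0,0,0.01,0,0,0]]}}

```text
time: 7.33
tool_pos: [0.5257, 0.186, 0.1429]
ee_rot: [-3.141, 0.001, 1.584]
wrist_force: [-0.7, 1.2, -0.4]
width: 0.034
gripper_force: 0.0
```

Call:
{"method": "drive_tool", "body": {"increments": [[-0.015,0,0,0,0,0],[-0.015,0,0,0,0,0],[-0.018,0,0,0,0,0],[-0.018,0,0,0,0,0],[-0.018,0,0,0,0,0]]}}

```text
time: 7.75
tool_pos: [0.5269, 0.1515, 0.1446]
ee_rot: [3.141, -0.0, 1.583]
wrist_force: [-0.6, -0.3, 0.1]
width: 0.0341
gripper_force: 0.0
```

Call:
{"method": "drive_tool", "body": {"increments": [[-0.018,0,0,0,0,0],[-0.018,0,0,0,0,0],[-0.018,0,0,0,0,0],[-0.018,0,0,0,0,0],[-0.018,0,0,0,0,0]]}}

```text
time: 8.17
tool_pos: [0.5271, 0.1159, 0.1442]
ee_rot: [3.142, -0.0, 1.584]
wrist_force: [-0.4, -0.3, 0.7]
width: 0.0344
gripper_force: 0.1
```

```bash
python3 - <<'E'
from h import *
b=cap('side','d3')['color'][110:290,190:310,::-1]
cv2.imwrite('pics/z3.png',cv2.resize(b,None,fx=3,fy=3,interpolation=cv2.INTER_CUBIC))
E
```

```text
(no output)
```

View pics/z3.png

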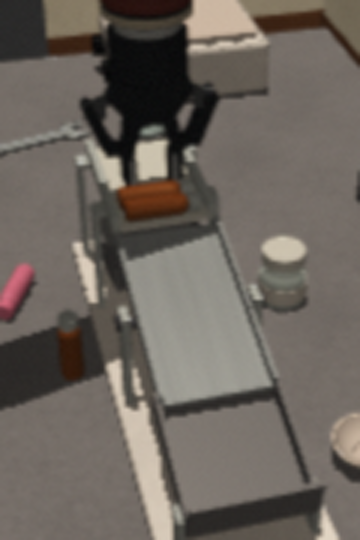

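Vials touch each other, A at the edge (crop (155,208)), fingers squarely behind. Continue.

Call:
{"method": "drive_tool", "body": {"increments": [[-0.016,0,0,0,0,0],[-0.018,0,0,0,0,0],[-0.02,0,0,0,0,0],[-0.02,0,0,0,0,0],[-0.02,0,0,0,0,0]]}}

```text
time: 8.63
tool_pos: [0.5276, 0.0781, 0.1441]
ee_rot: [3.142, 0.0, 1.584]
wrist_force: [0.5, 0.9, 0.3]
width: 0.034
gripper_force: 0.0
```

Call:
{"method": "drive_tool", "body": {"increments": [[-0.02,0,0,0,0,0],[0,0,0,0,0,0],[0.03,0,0,0,0,0],[0.03,0,0,0,0,0],[0.03,0,0,0,0,0]]}}

```text
time: 9.05
tool_pos: [0.527, 0.1093, 0.1441]
ee_rot: [-3.141, -0.0, 1.585]
wrist_force: [0.2, 0.3, 0.6]
width: 0.0346
gripper_force: 0.0
```

Call:
{"method": "drive_tool", "body": {"increments": [[0,0,0,0,0,0],[0,0,0,0,0,0],[0,0,0,0,0,0],[0,0,0,0,0,0],[0,0,0,0,0,0]]}}

```text
time: 9.47
tool_pos: [0.5272, 0.1064, 0.1441]
ee_rot: [3.142, 0.0, 1.583]
wrist_force: [0.3, 0.3, 0.2]
width: 0.0342
gripper_force: 0.0
```

```bash
python3 - <<'E'
from h import *
b=cap('side','d4')['color'][110:310,190:330,::-1]
cv2.imwrite('pics/z4.png',cv2.resize(b,None,fx=2.9,fy=2.9,interpolation=cv2.INTER_CUBIC))
E
```

```text
(no output)
```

View pics/z4.png

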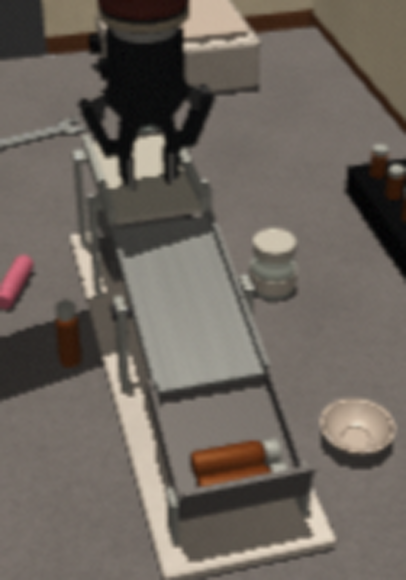

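Both vials lie in the outer chute against the stop wall (crop (230,465)), the gate is still over, and the shelf is empty. I'll raise the tool and let things settle.

Call:
{"method": "drive_tool", "body": {"increments": [[0,0,-0.05,0,0,0],[0,0,-0.05,0,0,0],[0,0,-0.05,0,0,0],[0,0,-0.05,0,0,0],[0,0,0,0,0,0]]}}

```text
time: 9.93
tool_pos: [0.529, 0.1069, 0.228]
ee_rot: [3.137, -0.002, 1.583]
wrist_force: [0.7, 0.4, 0.7]
width: 0.0344
gripper_force: 0.0
```

Call:
{"method": "drive_tool", "body": {"increments": [[0,0,0,0,0,0],[0,0,0,0,0,0],[0,0,0,0,0,0],[0,0,0,0,0,0],[0,0,0,0,0,0]]}}

```text
time: 10.35
tool_pos: [0.5268, 0.1069, 0.2234]
ee_rot: [-3.14, 0.001, 1.584]
wrist_force: [-0.2, 0.1, 0.4]
width: 0.0341
gripper_force: 0.0
```

Call:
{"method": "drive_tool", "body": {"increments": [[0,0,0,0,0,0],[0,0,0,0,0,0],[0,0,0,0,0,0],[0,0,0,0,0,0],[0,0,0,0,0,0]]}}

```text
time: 10.77
tool_pos: [0.5272, 0.107, 0.2241]
ee_rot: [-3.142, 0.0, 1.584]
wrist_force: [-0.0, 1.1, -0.4]
width: 0.0341
gripper_force: 0.0
```

```bash
python3 - <<'E'
from h import *
def f(n):
    c=cap('side',n);h=cv2.cvtColor(c['color'],cv2.COLOR_RGB2HSV)
    m=cv2.inRange(h,(3,130,40),(16,255,230));k,l,st,ce=cv2.connectedComponentsWithStats(m)
    for i in range(1,k):
        if st[i,4]>25 and 190<ce[i][0]<310 and 130<ce[i][1]<310: print(st[i],ce[i].round(1),plane(c,*ce[i],0.065).round(3))
f('e1');f('e2')
print(arm.sign_off())
E
```

```text
[210 220   8  17 111] [213.4 227.9] [ 0.418 -0.032  0.065]
[256 262  27  15 290] [268.6 269.1] [ 0.526 -0.215  0.065]
[210 220   8  17 113] [213.4 228. ] [ 0.418 -0.032  0.065]
[256 262  27  15 289] [268.6 269.1] [ 0.526 -0.215  0.065]
the job is handed in; nothing more can be done
None
```

The gate is set fully over to the outer chute, both vials rolled across it and lie at rest against the chute's stop wall, no bystander was touched, and the job was handed in at about 11 s; no verdict came back.

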